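Roll a flatted gyro barrel in a V-block until its flat is up, then clamp it

TASK

The barrel lying in the V-block has one long flat milled along its middle: roll it in the V, feeling with the finger for the flat, until the flat faces up. Then press the clamp's black knob down until the foot sits fully home on the flat, and leave it so, with the barrel still seated in the V-block. Do not shift the airspeed indicator, the glass dome, the screwdriver or the jar.

Things in the scene. Friction and masses are not known exactly. Their poses are not given: they have to be found in the camera images.
- vee_mid (a point): V-block fixed to the bench: base plate 170 x 250 x 15 mm, two slippery white 90-degree V-saddles (21 mm wide, 82.5 mm either side of the middle, tops 73 mm up), a plate at each end (118 mm from the middle, 90 mm high). The point: on the seated barrel's axis, midway between the saddles, 78 mm above the bench. y runs along the V, x across it, z up. The base spans x = -67 to +103 mm.
- spindle_mid (a point): Centre of the loose rotor in the V: aluminium barrel 70 mm in diameter, 190 mm long, y along it, turning freely on a spindle 18 mm thick and 226 mm long whose tips lie just inside the end plates; about 0.7 kg. The reading is the spindle's: its turn about y says nothing of where the barrel's flat is, which first faces any way but nearly up.
- clamp (a joint): Slide of the clamp down its post, m: 0 raised (starts 0 to 0.004); its slippery white foot (40 mm across the barrel, 28 along) meets the round barrel at 0.014 and lies home on an upward flat at 0.022; end stop 0.040. It stays where left; some 3 N slides it, some 10 N presses the foot home and levels a flat up to about 20 degrees off. It can be lifted by its knob.
- knob_top (a point): Centre of the top face of the clamp's round black knob, 32 mm in diameter and 16 mm high, straight above the barrel's axis, at y = +45 mm of vee_mid; 163 mm above the bench when the clamp is fully raised. Under it a flat arm 26 mm wide and 12 mm thick runs to the post along +x, and below that is the foot, 8 mm thick.
- indicator_mid (a point): Airspeed indicator, a bystander lying face up: black round case with a chrome ring, 86 mm in diameter, 60 mm high; the point is its centre.
- dome_mid (a point): Clear glass cover dome with a brass ball on top, a bystander: 110 mm in diameter, 108 mm high; the point lies on its axis 50 mm above the bench.
- screwdriver_grip (a point): Handle of a 190 mm screwdriver lying on the bench, a bystander.
- jar_mid (a point): Small amber glass jar with a steel lid, a bystander: 56 mm in diameter, 75 mm high; the point is its centre.
- post_top (a point): Top of the clamp's fixed steel post, 18 mm thick, 163 mm above the bench, at x = +78, y = +45 mm of vee_mid.
- roll_spot (a point): A point fixed to the V-block, over the barrel's axis at y = -35 mm of vee_mid, 113 mm above the bench: top of the round barrel, where a finger has room beside the clamp. The middle 140 mm of the barrel has one flat 45 mm wide, 27 mm from the axis: with the flat up the top here is 105 mm high. A fingertip pressed lightly and moved 35 mm across rolls the barrel 1 rad.
Not all that is in view belongs to the job. Of the things like the part that bears spindle_mid, leave any that is pink or turquoise; of the rest the larger one is meant.

How it is judged:
By the outcome, as a careful person would: the job done as asked, in the order asked, and still so for the second after the job is handed in, with the robot touching nothing.
It also fails if it takes over 64 s, if anything falls off the work surface, if the arm or the gripper's body presses on something with over 40 N, if the wrist force passes 120 N, or if a joint passes its speed limit or range.

ROBOT

A 6-joint arm with a two-finger parallel gripper is mounted at the origin on the work surface. World frame = base frame: x ahead of the robot, y to its left, z up, the work surface at z = 0. Lengths are in m, angles in degrees, forces in N, time in s.
With the tool pointing down it reaches from about 0.275 to 0.75 m from the base axis. Payload 10.2 kg.
Tool frame: the origin (TCP) lies at the very end of the fingers, on their centre line; the grasp point (between the pads) lies 19 mm behind it; x points along the fingers, y is the direction in which the jaws open and shut, and the axes are right-handed (so a half turn about x gives the same grasp; the last joint's range is limited). The gripper opens to 88 mm and grips with 3 to 60 N. Pads are 18 mm wide; open, the fingers measure 123 mm over their backs; the gripper's body (75 mm by 187 mm) begins 45 mm behind the grasp point.
Start: joints at [-84.649, 17.928, 85.812, -0, 76.261, -12.8], TCP at [0.164, -0.499, 0.239] pointing down, gripper open.
Joint ranges: [-168.41, 168.41], [-55.51, 124.54], [10.69, 146.95], [-70.63, 250.63], [1, 178], [-165.06, 165.06]. Speed limits (degrees/s): [136.94, 136.94, 172.46, 180, 180, 180].

INTERFACE

Orientations are given as a 3x3 rotation matrix whose columns are the frame's x, y, z axes.
In Python, from workcell import read_state, vision, workorder, search_frame, mark_of gives the robot as it stands.
- The arm moves only by the tool arm_command, never from a script. Its argument "deltas" is a list of rows, each a list of 4 numbers: the shift along the tool's x, y, z in m, then the turn about the tool's x in degrees. In form: [[dx, dy, dz, yaw], ...]. A call has 1 to 20 rows; each row shifts and turns the commanded pose from where the row before left it, along the tool's axes as they then stand; what a row does not reach is not made up. A row lasts 1/12 s, in which the tool goes at most 41.7 mm and 7.16 degrees, less where a joint would pass 70% of its speed; a pose out of reach is approached as far as the arm can. A call with a gripper value outside its range is refused whole. "grip" is the closure, from 0 (fully open) to 1 (shut), set as the call begins (left out, the last holds). The fingers move at their own pace and stop on an object; "squeeze" is the grip in N (left out, the last holds). Time passes only in rows, so rows that do not move let the fingers close. It gives the time, the measured TCP pose, the force and the opening at its end, in the units of the state.
- read_state(): the state, without advancing time (a new reading comes with each control period).
- vision.grab_frame(name): name is "scene" or "top" or "wrist"; returns a dict with "color" (400x640x3 uint8, red, green, blue), "depth" (400x640 float32, m along the optical axis (not along the pixel's ray), 0 where there is no reading), "fov_y" (degrees; the focal length in pixels is half the picture's height over the tangent of half this angle, whatever the lens; pixels are square), "cx", "cy" (the principal point, pixels), "rvec" (rotation vector, rad) and "tvec" (3), from world to camera coordinates, as OpenCV has them. Camera axes: x right, y down, z forward; pixel columns grow to the right and rows downward; lengths in m; the calibration is good to about 2 mm. The wrist camera is an equidistant fisheye: a pixel r from the principal point sees the ray r / f radians off the axis. A picture is of the moment at which its call begins.
- workorder.hand_in(): hands the job in, once; it reports no verdict.
Trained networks look in a picture, given as the dict that the camera call returned (one of the last four; its "shot" number tells which), for a name from the list of things; names that differ only in an ending like _2 or _b are one class to them, and where a whole thing is asked for, a point or a joint stands for the part that bears it (a point fixed in the world has none). Each returns a list of dicts, best first, with "p" (0 to 1); they miss things now and then, are a little off and sometimes report something else, mostly with a low value. They report only what shows in the picture. A call takes as long as a camera call. They do not tell look-alikes from the thing itself.
- search_frame(picture, label): "position" ([x, y, z] in m, in world coordinates, good to about 4 mm: the middle of the surface that is visible of it).
- mark_of(picture, label): "position" ([x, y, z] in m, in world coordinates, good to about 4 mm: a listed point, or the origin of a listed thing).
The state is a dict: "time": time; "qpos": joint angles; "qd": joint speeds; "effort": joint torques, N m; "eef_pos": TCP position; "tcp_rot": TCP orientation; "wrist_force": force on the tool from outside, world axes, zero at the start; "ft_torque": the same for the moment, N m; "opening": finger opening in m.
Only numpy, scipy, OpenCV 4.12 (cv2) and the standard library are available. Lean on these libraries where they do the work, as an engineer would, in place of code of your own. Each camera call takes 0.05 s, during which the arm holds its last target.

## Working session

There is one attempt and no reset: what is moved stays moved. The work goes in short steps, Python scripts to look and compute and a tool call to move; the robot and the scene stay as the last step left them, time stands still between calls to the robot, and variables do not carry over. Pictures are saved under pics/ and viewed, and the job is handed in when it is done.

Besides the shell and the picture viewer there is one more tool, called after ">>>" by a JSON object that holds its "method" and its "body", one argument or row to a line. arm_command: Moves the arm, as the interface text tells. Its arguments: {"type":"object","properties":{"deltas":{"type":"array"},"grip":{"type":"number"},"squeeze":{"type":"number"}},"required":["deltas"]}

```bash
mkdir -p pics; ls; cat > h.py <<'E'
import numpy as np, cv2
from workcell import read_state, vision, workorder, search_frame, mark_of
def save(f,n): cv2.imwrite('pics/'+n+'.png', f['color'][:,:,::-1])
E
python3 - <<'E'
from h import *
s=read_state(); print({k:np.round(v,3).tolist() for k,v in s.items()})
for c in ['scene','top']:
    f=vision.grab_frame(c); save(f,c+'0')
    for n in ['vee_mid','spindle_mid','knob_top','roll_spot','post_top','indicator_mid','dome_mid','screwdriver_grip','jar_mid']:
        print(c,n,[(np.round(d['position'],3).tolist(),round(d['p'],2)) for d in mark_of(f,n)[:4]])
E
```

```text
pics
{'time': 0.0, 'qpos': [-84.646, 17.958, 85.852, 0.0, 76.261, -12.8], 'qd': [0.027, -0.035, -0.06, 0.008, -0.021, 0.065], 'effort': [-0.002, -40.221, -25.227, 0.069, 0.035, -0.0], 'eef_pos': [0.164, -0.499, 0.238], 'tcp_rot': [[-0.0, 0.312, -0.95], [0.001, -0.95, -0.312], [-1.0, -0.001, -0.0]], 'wrist_force': [0.44, 0.38, -0.063], 'ft_torque': [0.036, -0.022, -0.025], 'opening': 0.088}
scene vee_mid [([0.571, 0.077, 0.078], 0.9), ([0.578, 0.121, 0.162], 0.22)]
scene spindle_mid [([0.304, 0.162, 0.026], 0.72), ([0.319, -0.223, 0.025], 0.67), ([0.644, -0.351, 0.037], 0.61), ([0.569, 0.08, 0.08], 0.6)]
scene knob_top [([0.578, 0.121, 0.161], 0.7), ([0.447, 0.059, 0.01], 0.23)]
scene roll_spot []
scene post_top [([0.655, 0.106, 0.164], 0.57)]
scene indicator_mid [([0.634, 0.269, 0.031], 0.57)]
scene dome_mid [([0.48, -0.131, 0.053], 0.59), ([0.446, 0.059, 0.011], 0.35)]
scene screwdriver_grip [([0.449, 0.061, 0.008], 0.8), ([0.635, 0.27, 0.031], 0.31), ([0.576, 0.122, 0.163], 0.25)]
scene jar_mid [([0.709, -0.04, 0.039], 0.61)]
top vee_mid [([0.57, 0.078, 0.075], 0.62)]
top spindle_mid [([0.306, 0.163, 0.022], 0.96), ([0.646, -0.354, 0.035], 0.86), ([0.32, -0.222, 0.022], 0.74), ([0.57, 0.079, 0.076], 0.58)]
top knob_top [([0.574, 0.123, 0.166], 0.63)]
top roll_spot [([0.562, 0.045, 0.113], 0.57)]
top post_top [([0.656, 0.107, 0.165], 0.68), ([0.449, 0.058, 0.016], 0.55)]
top indicator_mid [([0.639, 0.271, 0.032], 0.74)]
top dome_mid [([0.488, -0.127, 0.052], 0.62)]
top screwdriver_grip [([0.449, 0.057, 0.016], 0.76)]
top jar_mid [([0.706, -0.043, 0.036], 0.78)]
```

View pics/scene0.png

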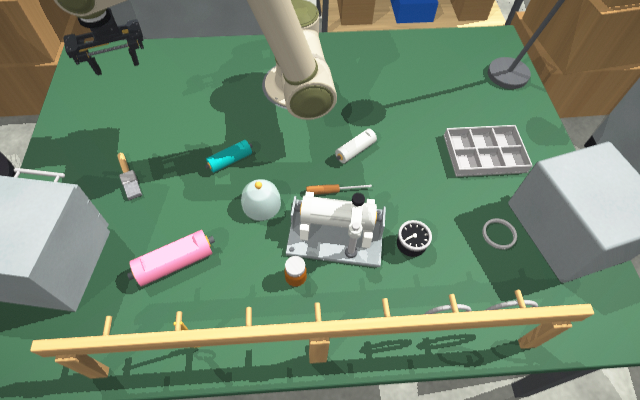

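View pics/top0.png

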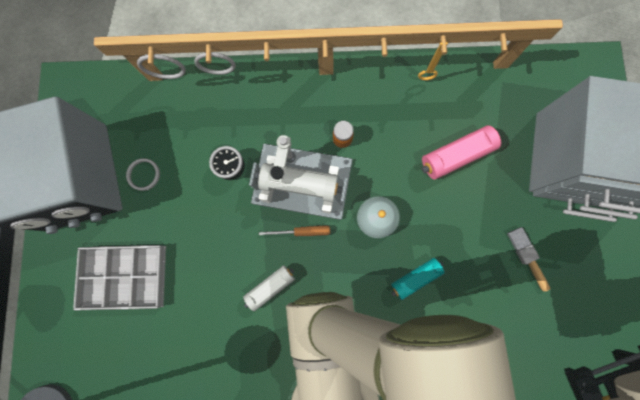

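```bash
cat >> h.py <<'E'
def cloud(f):
    d=f['depth']; H,W=d.shape; fl=H/2/np.tan(np.radians(f['fov_y'])/2)
    v,u=np.mgrid[0:H,0:W]; x=(u-f['cx'])/fl; y=(v-f['cy'])/fl
    P=np.stack([x*d,y*d,d],-1); R=cv2.Rodrigues(np.array(f['rvec'],float))[0]
    Q=(P-np.array(f['tvec']).ravel())@R
    Q[d<=0]=np.nan
    return Q
E
python3 - <<'E'
from h import *
for c in ['scene','top']:
    f=vision.grab_frame(c); Q=cloud(f); np.save('Q'+c,Q); 
    R=cv2.Rodrigues(np.array(f['rvec'],float))[0]; print(c,'cam',-R.T@np.array(f['tvec']).ravel(), f['fov_y'])
    m=(abs(Q[...,0]-.57)<.13)&(abs(Q[...,1]-.078)<.16)
    v,u=np.where(m); a,b,cc,d=v.min(),v.max(),u.min(),u.max()
    im=f['color'][a:b,cc:d,::-1]; cv2.imwrite('pics/crop_'+c+'.png',cv2.resize(im,None,fx=5,fy=5,interpolation=cv2.INTER_CUBIC)[:600,:800])
    P=Q[m]
    hi=P[P[:,2]>.155]; print('hi',hi.mean(0),len(hi))
    # fit barrel: points within 0.045 of the guess, z .07-.12
    for yaw in [-14,-12,-10,-8,-6]:
        t=np.radians(yaw); ex=np.array([np.cos(t),np.sin(t)]); ey=np.array([-np.sin(t),np.cos(t)])
        q=P[:,:2]-[.5705,.0775]; X=q@ex;Y=q@ey;Z=P[:,2]
        s=(abs(Y+20)<0)|((Y>-.068)&(Y<.02)&(abs(X)<.045)&(Z>.06)&(Z<.125))
        A=np.c_[2*X[s],2*Z[s],np.ones(s.sum())]
        r=(X[s]**2+Z[s]**2); sol=np.linalg.lstsq(A,r,rcond=None)[0]
        rad=np.sqrt(sol[2]+sol[0]**2+sol[1]**2); 
        print(yaw,s.sum(),sol[:2],rad, np.std(np.hypot(X[s]-sol[0],Z[s]-sol[1])-rad))
        s=(abs(Y)<.07)&(abs(X)<.04)&(Z>.09)&(Z<.125)
E
```

```text
scene cam [ 1.14895124 -0.03894675  1.06931297] 48.795760255778056
hi [0.60468107 0.11578235 0.16147934] 189
-14 917 [-0.00085855  0.07972683] 0.03343764915133699 0.0018155402922161866
-12 916 [-0.00176256  0.07971367] 0.03344263835511461 0.001703900452906165
-10 915 [-0.00249889  0.07980067] 0.03335942557114435 0.001786618116932894
-8 914 [-0.00314424  0.07994865] 0.03323643929275989 0.0020438229412382564
-6 921 [-0.00360821  0.08030653] 0.032923024149584056 0.002426875804872244
top cam [ 0.37955515 -0.00401579  1.01408187] 56.315678644235355
hi [0.59963148 0.11827441 0.16188726] 195
-14 870 [0.00071511 0.08163036] 0.03174136915831152 0.0015998298791272474
-12 866 [-0.00013649  0.0816437 ] 0.031707616148020576 0.0015028748812635044
-10 864 [-0.00097169  0.08165438] 0.03171187722612612 0.0015585458125551045
-8 870 [-0.00195037  0.08123382] 0.032113814189009666 0.0018061618809938978
-6 876 [-0.00279911  0.08136778] 0.03209042260387615 0.0020883127690062425
```

```bash
python3 - <<'E'
import numpy as np
for c in ['scene','top']:
    Q=np.load('Q'+c+'.npy'); P=Q.reshape(-1,3); P=P[~np.isnan(P[:,0])]
    b=P[(abs(P[:,0]-.45)<.0)|((P[:,2]<.05)&(abs(P[:,0]-.57)<.25))]
    t=np.radians(-10); ex=np.array([np.cos(t),np.sin(t)]); ey=np.array([-np.sin(t),np.cos(t)])
    q=P[:,:2]-[.5705,.0775]; X=q@ex;Y=q@ey;Z=P[:,2]
    # height map rows: X bins 5mm, Y bins 10mm
    print(c); ys=np.arange(-.1,.03,.012); xs=np.arange(-.045,.05,.006)
    for x0 in xs:
        print('%5.0f'%(x0*1e3),' '.join('%5.0f'%(1e3*np.median(z)) if len(z:=Z[(abs(X-x0)<.003)&(abs(Y-y0)<.006)&(Z>.06)]) else '  -  ' for y0 in ys))
E
```

```text
scene
  -45   -     -     -     -     -     -     -     -     -     -     -  
  -39   -     -     -     -     -     -     -     -     -     -     -  
  -33   -     -     -     101   101   -      98   -      99   -      98
  -27   106   105   104   105   104   104   103   104   104   105   101
  -21   -     110   109   109   108   108   109   108   107   108   107
  -15    90   111   111   112   111   111   111   111   111   111   111
   -9    87   114   112   112   112   112   113   111   113   114   112
   -3    89   113   112   111   113   113   113   113   113   113   112
    3    84   112   112   111   113   113   112   112   113   113   112
    9    89   109   110   110   110   109   109   111   111   111   110
   15   109   105   106   106   108   106   108   107   108   109   107
   21   103   101   101   100   104   102   103   104   104   104   104
   27    87    87    90    89    87    92    92    94    95    95    95
   33    79    68    79    81    85    80    80    81    81    80    84
   39    72    72    75   -     -     -     -     -     -     -     -  
   45    70   
[... 511 characters left out ...]
   112   112   113   112   112   111   111   110   112
   -3    88   112   113   112   113   113   112   113   114   113   113
    3    85   112   112   112   112   113   113   112   112   112   112
    9    88   111   111   110   111   111   111   111   111   112   111
   15   -     107   108   107   108   109   109   108   109   109   110
   21    85   102   103   104   104   104   104   105   106   106   106
   27   -      97    96    97    99    97   100    98    98   101   101
   33   -      70    77    88    90    85    91    93    94    94    94
   39   -      71    70   -     -     -     -     -     -     -     -  
   45   -      73    73   -     -     -     -     -     -     -     -
```

View crops.

View pics/crop_scene.png

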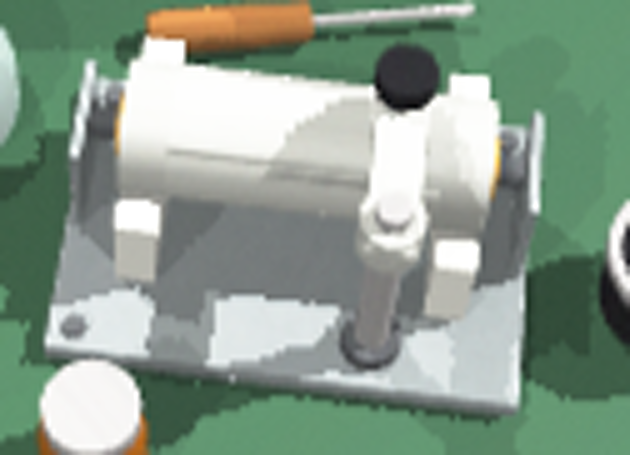

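View pics/crop_top.png

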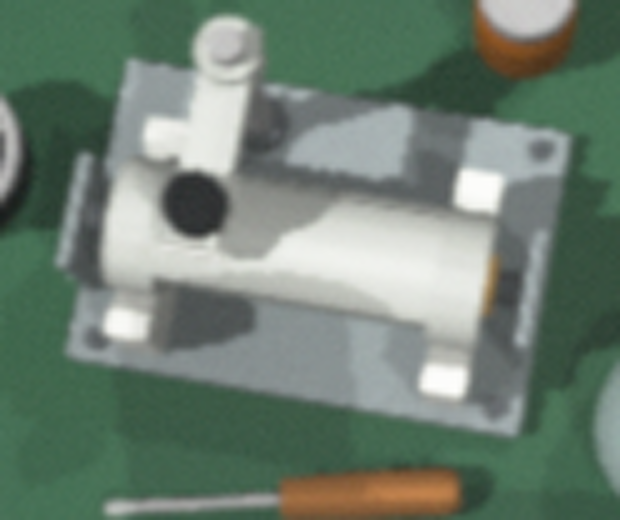

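```bash
cat > fit.py <<'E'
import numpy as np
from scipy.optimize import least_squares
for c in ['scene','top']:
    P=np.load('Q'+c+'.npy').reshape(-1,3); P=P[~np.isnan(P[:,0])]
    def f(p,Pp):
        t=p[1]; q=Pp[:,:2]-[.5705,.0775]; X=q@[np.cos(t),np.sin(t)]; return np.hypot(X-p[0],Pp[:,2]-p[2])-.035
    p=np.array([0,np.radians(-11),.078])
    for k in range(4):
        t=p[1]; q=P[:,:2]-[.5705,.0775]; X=q@[np.cos(t),np.sin(t)]-p[0]; Y=q@[-np.sin(t),np.cos(t)]
        s=(Y>-.09)&(Y<.02)&(abs(X)<.028)&(P[:,2]>.085)&(P[:,2]<.125)
        p=least_squares(lambda p:f(p,P[s]),p,loss='soft_l1',f_scale=.002).x
    print(c,p[0],np.degrees(p[1]),p[2],s.sum())
    t=p[1]; q=P[:,:2]-[.5705,.0775]; X=q@[np.cos(t),np.sin(t)]-p[0]; Y=q@[-np.sin(t),np.cos(t)]
    s=(abs(X)<.02)&(P[:,2]>.15); print('knob+arm minX etc', X[s].mean(), Y[s].mean(), Y[s].min(),Y[s].max(), P[s,2].mean())
    s=(abs(X-.078)<.02)&(abs(Y-.045)<.03)&(P[:,2]>.155); print('post', X[s].mean(), Y[s].mean())
    s=(abs(X)<.01)&(abs(Y)<.15)&(P[:,2]>.08)&(P[:,2]<.12);print(np.percentile(Y[s],[0,1,2,98,99,100]))
    print('centre+axis origin', np.array([.5705,.0775])+p[0]*np.array([np.cos(t),np.sin(t)]))
E
python3 fit.py
```

```text
scene -0.002763008098979044 -11.859713449146186 0.07791555679498668 789
knob+arm minX etc 7.82749619317438e-05 0.5389351116554031 0.029416731695493244 0.684646438787994 0.19036242325964486
post 0.08010788070304099 0.04409367550667917
[-0.12122604 -0.11873262 -0.11612162  0.11559539  0.11788449  0.12044855]
centre+axis origin [0.56779597 0.07806784]
top -0.0004373630514594352 -11.723621407073301 0.077708368475194 974
knob+arm minX etc -0.00017004659730548793 0.5519777208219329 0.030759624375469186 0.7091292379807782 0.19213343375061828
post 0.07707816458829553 0.04589626387490792
[-0.11931211 -0.11721782 -0.11550287  0.11772475  0.11973096  0.12209637]
centre+axis origin [0.57007176 0.07758887]
```

```bash
python3 - <<'E'
import numpy as np
for c,o,yaw in [('scene',[.5678,.0781],-11.8),('top',[.5701,.0776],-11.8)]:
    P=np.load('Q'+c+'.npy').reshape(-1,3); P=P[~np.isnan(P[:,0])]
    t=np.radians(yaw); q=P[:,:2]-o; X=q@[np.cos(t),np.sin(t)]; Y=q@[-np.sin(t),np.cos(t)];Z=P[:,2]-.078
    r=np.hypot(X,Z);a=np.degrees(np.arctan2(X,Z))
    for n,s0 in [('ends',(abs(abs(Y)-.083)<.010)),('mid',(Y>-.066)&(Y<.02))]:
        print(c,n)
        for a0 in range(-115,120,10):
            s=s0&(abs(a-a0)<5)&(r<.05)&(r>.02)
            if s.sum()>3: print(a0,s.sum(),np.round(1e3*np.percentile(r[s],[25,50,75]),1))
E
```

```text
scene ends
-95 25 [46.6 48.1 49. ]
-45 6 [34.8 35.2 35.5]
-35 16 [34.4 35.  35.3]
-25 19 [33.8 35.4 35.7]
-15 28 [34.1 34.6 35.6]
-5 29 [34.  34.9 36. ]
5 34 [33.5 34.4 36.3]
15 36 [34.7 35.3 36.1]
25 36 [33.9 35.1 36.3]
35 39 [33.6 34.7 36.3]
45 33 [33.2 34.9 36.4]
55 30 [33.9 35.1 36.6]
65 34 [33.4 34.7 35.3]
75 25 [34.2 34.6 35.9]
85 21 [33.9 34.9 35.2]
95 45 [35.4 45.9 47.3]
105 27 [34.6 39.1 40.6]
115 12 [35.8 36.8 37.5]
scene mid
-55 4 [34.9 35.  35. ]
-45 19 [34.4 34.8 35.2]
-35 30 [34.5 34.9 35.4]
-25 45 [34.1 35.  35.4]
-15 51 [33.9 35.  35.8]
-5 64 [33.8 35.  36. ]
5 73 [33.9 34.9 36.1]
15 78 [33.8 35.  36.3]
25 78 [33.7 34.9 36.3]
35 81 [33.7 35.1 36.5]
45 73 [34.3 35.5 36.7]
55 75 [33.3 35.1 36.2]
65 66 [33.6 34.5 35.3]
75 56 [34.  34.8 36. ]
85 45 [33.9 34.4 35.3]
95 26 [34.4 34.9 35.4]
105 23 [34.1 34.7 35. ]
115 7 [34.5 34.8 34.8]
top ends
-115 19 [37.7 38.1 39.3]
-105 36 [39.5 40.9 42.2]
-95 41 [44.7 46.5 48.3]
-85 8 [34.8 35.  35.2]
-75 15 [34.6 34.9 35.5]
-65 23 [34.1 34.8 35.3]
-55 27 [34.1 35.2 35.7]
-45 31 [33.6 35.  35.5]
-35 36 [34.  34.7 35.3]
-25 39 [33.8 34.8 35.3]
-15 40 [33.5 34.5 35.5]
-5 39 [33.5 34.4 35.7]
5 39 [33.7 34.5 35.7]
15 34 [33.8 35.  35.8]
25 33 [33.9 34.8 35.4]
35 24 [33.9 34.5 35.4]
45 22 [33.5 34.5 35.2]
55 15 [34.2 34.5 34.9]
65 9 [34.5 34.6 34.9]
95 44 [44.  45.7 47.5]
105 23 [40.7 41.6 42.3]
top mid
-105 4 [27.2 27.2 27.3]
-75 4 [28.6 29.1 29.7]
-65 5 [30.7 31.2 32.2]
-55 45 [34.2 34.8 35.4]
-45 65 [33.8 34.6 35.5]
-35 75 [33.9 35.  35.9]
-25 86 [34.  34.9 35.8]
-15 84 [33.4 34.6 35.6]
-5 86 [34.  34.9 36. ]
5 79 [33.7 34.7 35.8]
15 76 [33.4 34.7 35.9]
25 70 [34.1 34.6 35.5]
35 59 [33.7 34.7 35.6]
45 44 [34.3 34.9 35.2]
55 30 [34.2 34.7 35.1]
65 21 [34.4 34.9 34.9]
75 5 [34.8 34.8 34.9]
```

>>> {"method": "arm_command", "body": {
  "deltas": [
    [0,0,0,-6],
    [0,0,0,-6],
    [0,0,0,-6],
    [0,0,0,-6],
    [0,0,0,-6],
    [0,0,0,-6],
    [0,0,0,-6],
    [0,0,0,-6],
    [0,0,0,-6],
    [0,0,0,-6]
  ],
  "grip": 1,
  "squeeze": 40
}}

```text
time: 1.93
eef_pos: [0.1635, -0.4989, 0.2387]
tcp_rot: [[-0.0, 0.98, -0.2], [-0.0, -0.2, -0.98], [-1.0, 0.0, 0.0]]
wrist_force: [-0.2, 0.4, 0.6]
opening: 0.0232
```

>>> {"method": "arm_command", "body": {
  "deltas": [
    [0,0.0105,-0.0245,0],
    [0,0.0105,-0.0245,0],
    [0,0.0105,-0.0245,0],
    [0,0.0105,-0.0245,0],
    [0,0.0105,-0.0245,0],
    [0,0.0105,-0.0245,0],
    [0,0.0105,-0.0245,0],
    [0,0.0105,-0.0245,0],
    [0,0.0105,-0.0245,0],
    [0,0.0105,-0.0245,0],
    [0,0.0105,-0.0245,0],
    [0,0.0105,-0.0245,0],
    [0,0.0105,-0.0245,0],
    [0,0.0105,-0.0245,0],
    [0,0.0105,-0.0245,0],
    [0,0.0105,-0.0245,0],
    [0,0.0105,-0.0245,0],
    [0,0.0105,-0.0245,0],
    [0,0.0105,-0.0245,0],
    [0,0.0105,-0.0245,0]
  ]
}}

```text
time: 3.6
eef_pos: [0.4703, -0.0612, 0.2388]
tcp_rot: [[0.0, 0.979, -0.205], [-0.0, -0.205, -0.979], [-1.0, 0.0, 0.0]]
wrist_force: [0.5, -0.4, 0.0]
opening: 0.0004
```

>>> {"method": "arm_command", "body": {
  "deltas": [
    [0,0.008,-0.02,0],
    [0,0.008,-0.02,0],
    [0,0.008,-0.02,0],
    [0,0.008,-0.02,0],
    [0,0.008,-0.02,0],
    [0,0.008,-0.0215,0],
    [0.02,0,0,0],
    [0.02,0,0,0],
    [0.02,0,0,0],
    [0.02,0,0,0],
    [0.02,0,0,0],
    [0.01,0,0,0],
    [0,0,0,0],
    [0,0,0,0]
  ]
}}

```text
time: 4.77
eef_pos: [0.5418, 0.0466, 0.1292]
tcp_rot: [[0.0, 0.979, -0.205], [-0.0, -0.205, -0.979], [-1.0, 0.0, -0.0]]
wrist_force: [-0.3, -0.6, 0.2]
opening: 0.0003
```

```bash
python3 - <<'E'
from h import *
for c in ['scene','wrist']:
    f=vision.grab_frame(c); save(f,c+'1')
s=read_state(); print(s['time'],s['eef_pos'],s['wrist_force'])
E
```

```text
4.8667 [0.54225821 0.04653778 0.12999962] [-0.20289346  0.3638318   0.53925931]
```

View pics/scene1.png

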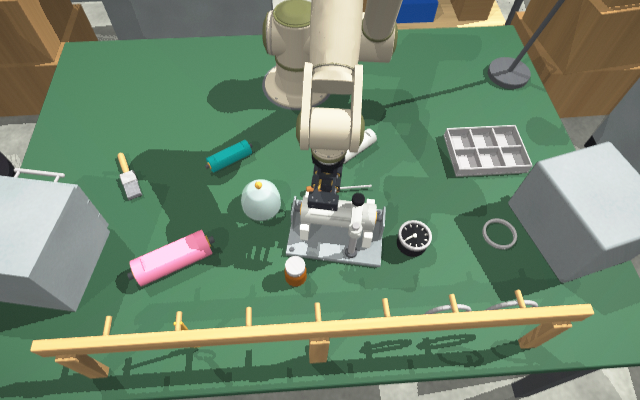

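View pics/wrist1.png

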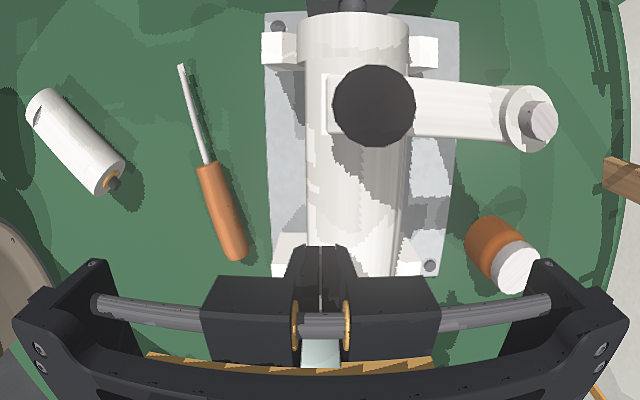

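>>> {"method": "arm_command", "body": {
  "deltas": [
    [0.006,0.006,0,0],
    [0.006,0,0,0],
    [0.002,0,0,0],
    [0,0,0,0],
    [0,0,0,0]
  ]
}}

```text
time: 5.28
eef_pos: [0.5474, 0.0454, 0.1146]
tcp_rot: [[-0.0, 0.979, -0.205], [0.0, -0.205, -0.979], [-1.0, -0.0, 0.0]]
wrist_force: [-0.4, -0.0, 0.5]
opening: 0.0003
```

>>> {"method": "arm_command", "body": {
  "deltas": [
    [0.001,0,0,0],
    [0.001,0,0,0],
    [0,0,0,0]
  ]
}}

```text
time: 5.53
eef_pos: [0.5475, 0.0454, 0.1128]
tcp_rot: [[0.0, 0.979, -0.205], [-0.0, -0.205, -0.979], [-1.0, 0.0, -0.0]]
wrist_force: [-0.3, -0.3, 0.3]
opening: 0.0007
```

>>> {"method": "arm_command", "body": {
  "deltas": [
    [0.001,0,0,0],
    [0,0,0,0],
    [0,0,0,0]
  ]
}}

```text
time: 5.78
eef_pos: [0.5477, 0.0454, 0.1125]
tcp_rot: [[0.001, 0.979, -0.205], [-0.0, -0.205, -0.979], [-1.0, 0.001, -0.0]]
wrist_force: [-2.8, -0.1, 6.5]
opening: 0.0006
```

>>> {"method": "arm_command", "body": {
  "deltas": [
    [0,0.003,0,0],
    [0,0.003,0,0],
    [0,0.003,0,0],
    [0,0.003,0,0],
    [0,0.003,0,0]
  ]
}}

```text
time: 6.2
eef_pos: [0.5629, 0.0423, 0.1132]
tcp_rot: [[0.002, 0.979, -0.205], [-0.0, -0.205, -0.979], [-1.0, 0.002, -0.0]]
wrist_force: [-1.8, 0.0, 9.9]
opening: 0.0005
```

>>> {"method": "arm_command", "body": {
  "deltas": [
    [0,0.003,0,0],
    [0,0.003,0,0],
    [0,0.003,0,0],
    [0,0.003,0,0],
    [0,0.003,0,0]
  ]
}}

```text
time: 6.62
eef_pos: [0.5774, 0.0392, 0.1126]
tcp_rot: [[0.002, 0.979, -0.205], [-0.0, -0.205, -0.979], [-1.0, 0.002, -0.0]]
wrist_force: [0.1, 0.3, 2.4]
opening: 0.0003
```

Lift and look.

>>> {"method": "arm_command", "body": {
  "deltas": [
    [-0.006,0,0,0],
    [-0.008,-0.015,0,0],
    [0,-0.025,0,0],
    [0,-0.02,0,0],
    [0,0,0,0]
  ]
}}

```text
time: 7.03
eef_pos: [0.5154, 0.0524, 0.1259]
tcp_rot: [[-0.002, 0.979, -0.205], [0.0, -0.205, -0.979], [-1.0, -0.002, 0.0]]
wrist_force: [-0.0, 0.4, -0.0]
opening: 0.0004
```

```bash
cat > look.py <<'E'
from h import *
import sys
tag=sys.argv[1]
for c,o in [('scene',[.5678,.0781]),('top',[.5701,.0776])]:
    f=vision.grab_frame(c); Q=cloud(f); np.save('Q'+c,Q); P=Q.reshape(-1,3)
    m=(abs(Q[...,0]-.57)<.13)&(abs(Q[...,1]-.078)<.16)
    v,u=np.where(m); im=f['color'][v.min():v.max(),u.min():u.max(),::-1]
    cv2.imwrite('pics/crop_%s_%s.png'%(c,tag),cv2.resize(im,None,fx=4,fy=4,interpolation=cv2.INTER_CUBIC)[:600,:800])
    t=np.radians(-11.8); q=P[:,:2]-o; X=q@[np.cos(t),np.sin(t)]; Y=q@[-np.sin(t),np.cos(t)];Z=P[:,2]-.078
    r=np.hypot(X,Z);a=np.degrees(np.arctan2(X,Z))
    for n,s0 in [('low',(Y>-.066)&(Y<-.045)),('mid',(Y>-.02)&(Y<.02))]:
        print(c,n)
        print(' '.join('%d:%.1f(%d)'%(a0,1e3*np.median(r[s]),s.sum()) for a0 in range(-110,111,10) if (s:=s0&(abs(a-a0)<5)&(r<.04)&(r>.02)).sum()>3))
E
python3 look.py 2
```

```text
scene low
-30:28.2(4) -10:34.7(13) 0:34.7(11) 10:34.7(19) 20:34.3(21) 30:35.2(17) 40:35.3(19) 50:35.3(19) 60:34.4(18) 70:35.0(14) 80:33.7(12) 90:34.5(10) 100:34.5(6) 110:34.4(4)
scene mid
-70:28.7(5) -50:27.4(4) -40:27.5(5) -30:28.7(5) -20:30.5(6) -10:34.2(14) 0:35.6(34) 10:34.5(37) 20:34.4(36) 30:34.2(37) 40:35.8(39) 50:35.3(35) 60:34.8(31) 70:35.0(29) 80:34.8(23) 90:35.0(17) 100:35.0(13) 110:34.6(5)
top low

top mid
```

>>> {"method": "arm_command", "body": {
  "deltas": [
    [0,0.02,0,0],
    [0,0.0195,0,0],
    [0.006,0,0,0],
    [0.005,0,0,0],
    [0.002,0,0,0],
    [0.001,0,0,0],
    [0,0,0,0],
    [0,0,0,0]
  ]
}}

```text
time: 7.8
eef_pos: [0.5572, 0.0433, 0.1131]
tcp_rot: [[0.003, 0.979, -0.205], [-0.001, -0.205, -0.979], [-1.0, 0.003, 0.0]]
wrist_force: [-0.1, -1.6, 11.3]
opening: 0.0006
```

>>> {"method": "arm_command", "body": {
  "deltas": [
    [0,0.003,0,0],
    [0,0.003,0,0],
    [0.0002,0.003,0,0],
    [0.0005,0.003,0,0],
    [0.0008,0.003,0,0]
  ]
}}

```text
time: 8.22
eef_pos: [0.572, 0.0404, 0.1116]
tcp_rot: [[0.003, 0.979, -0.205], [-0.0, -0.205, -0.979], [-1.0, 0.003, -0.0]]
wrist_force: [1.7, -0.7, 10.6]
opening: 0.0003
```

>>> {"method": "arm_command", "body": {
  "deltas": [
    [0.001,0.003,0,0],
    [0.0014,0.003,0,0],
    [0.0017,0.003,0,0]
  ]
}}

```text
time: 8.47
eef_pos: [0.5813, 0.0384, 0.1075]
tcp_rot: [[0.004, 0.979, -0.205], [-0.001, -0.205, -0.979], [-1.0, 0.004, -0.0]]
wrist_force: [2.1, -0.4, 7.8]
opening: 0.0003
```

>>> {"method": "arm_command", "body": {
  "deltas": [
    [0.001,0.002,0,0],
    [0,0,0,0],
    [0,0,0,0]
  ]
}}

```text
time: 8.72
eef_pos: [0.5822, 0.0381, 0.1053]
tcp_rot: [[0.001, 0.979, -0.205], [-0.0, -0.205, -0.979], [-1.0, 0.001, -0.0]]
wrist_force: [2.0, -0.5, 4.4]
opening: 0.0008
```

>>> {"method": "arm_command", "body": {
  "deltas": [
    [-0.006,0,0,0],
    [-0.012,0,0,0],
    [-0.005,-0.02,0,0],
    [0,-0.025,0,0],
    [0,-0.025,0,0],
    [0,0,0,0]
  ]
}}

```text
time: 9.22
eef_pos: [0.5096, 0.0537, 0.1277]
tcp_rot: [[-0.005, 0.979, -0.204], [0.001, -0.204, -0.979], [-1.0, -0.005, 0.0]]
wrist_force: [-0.1, 0.7, 0.1]
opening: 0.0006
```

```bash
python3 look.py 3; python3 - <<'E'
from h import *
f=vision.grab_frame('wrist'); save(f,'wrist3')
E
```

```text
scene low
-40:33.9(13) -30:31.6(16) -20:28.8(12) -10:28.2(13) 0:26.8(15) 10:27.0(12) 20:28.2(15) 30:32.1(17) 40:34.1(21) 50:34.2(17) 60:35.2(18) 70:34.8(14) 80:34.7(12) 90:34.1(9) 100:35.2(6)
scene mid
-50:34.5(5) -40:33.8(25) -30:30.9(32) -20:28.7(24) -10:27.5(23) 0:28.0(22) 10:28.3(29) 20:29.5(29) 30:31.3(32) 40:34.6(41) 50:35.5(32) 60:33.9(32) 70:34.9(26) 80:34.9(27) 90:34.9(18) 100:34.9(12) 110:34.7(8)
top low

top mid
```

View pics/crop_scene_3.png

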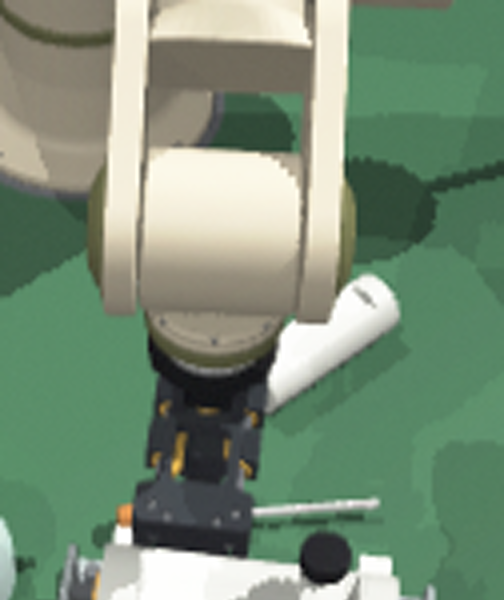

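View pics/wrist3.png

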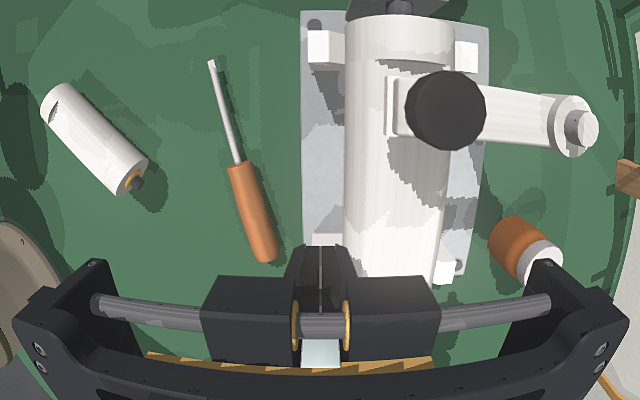

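>>> {"method": "arm_command", "body": {
  "deltas": [
    [-0.025,0,0,0],
    [-0.025,0,0,0],
    [-0.02,0,0,0],
    [0,0.013,-0.02,0],
    [0,0.013,-0.02,0],
    [0,0.013,-0.02,0],
    [0,0.013,-0.021,0],
    [0,0,0,0],
    [0.012,0,0,0],
    [0.012,0,0,0],
    [0.005,0,0,0],
    [0,0,0,0],
    [0,0,0,0]
  ]
}}

```text
time: 10.45
eef_pos: [0.5814, 0.1207, 0.1693]
tcp_rot: [[-0.0, 0.979, -0.206], [-0.0, -0.206, -0.979], [-1.0, -0.0, 0.0]]
wrist_force: [-0.2, 1.5, 0.1]
opening: 0.0002
```

>>> {"method": "arm_command", "body": {
  "deltas": [
    [0.003,-0.003,0,0],
    [0.003,0,0,0],
    [0.002,0,0,0],
    [0.002,0,0,0],
    [0.002,0,0,0],
    [0.002,0,0,0],
    [0.002,0,0,0],
    [0,0,0,0]
  ]
}}

```text
time: 11.12
eef_pos: [0.5783, 0.1217, 0.1527]
tcp_rot: [[-0.0, 0.979, -0.205], [0.0, -0.205, -0.979], [-1.0, -0.0, 0.0]]
wrist_force: [-0.3, 0.4, 0.4]
opening: 0.0002
```

>>> {"method": "arm_command", "body": {
  "deltas": [
    [0.0015,0,0,0],
    [0.0015,0,0,0],
    [0.0015,0,0,0],
    [0.0015,0,0,0],
    [0,0,0,0]
  ]
}}

```text
time: 11.53
eef_pos: [0.5784, 0.1217, 0.1468]
tcp_rot: [[0.0, 0.979, -0.205], [0.0, -0.205, -0.979], [-1.0, 0.0, -0.0]]
wrist_force: [-0.9, 0.6, -0.3]
opening: 0.0002
```

```bash
python3 - <<'E'
from h import *
f=vision.grab_frame('wrist'); save(f,'wrist4'); 
f=vision.grab_frame('scene'); save(f,'scene4'); cv2.imwrite('pics/s4c.png',cv2.resize(f['color'][150:280,270:430,::-1],None,fx=4,fy=4))
print(mark_of(f,'knob_top')[:2],mark_of(f,'clamp')[:2]);print(read_state()['wrist_force'])
E
```

```text
Traceback (most recent call last):
ValueError: it knows: dome_mid, indicator_mid, jar_mid, knob_top, post_top, roll_spot, screwdriver_grip, spindle_mid, vee_mid
```

View pics/wrist4.png

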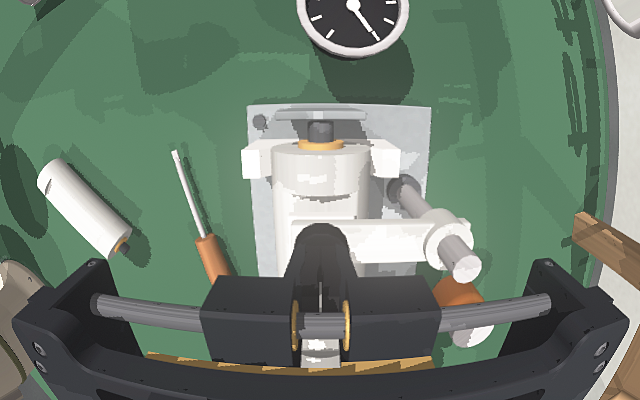

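View pics/s4c.png

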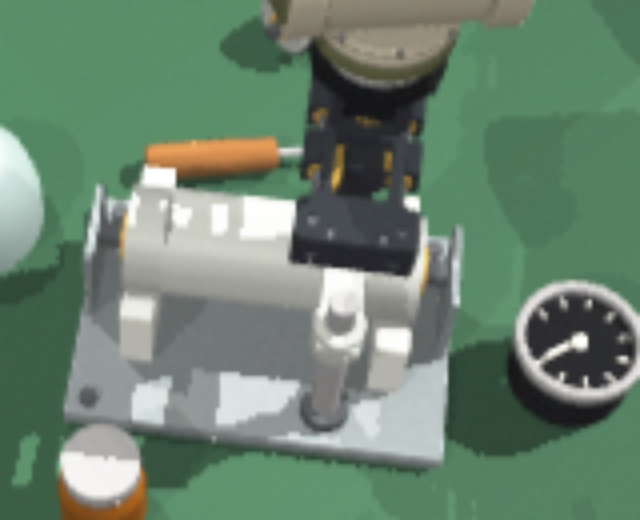

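>>> {"method": "arm_command", "body": {
  "deltas": [
    [0.0015,0,0,0],
    [0.0015,0,0,0],
    [0.0015,0,0,0],
    [0.001,0,0,0],
    [0,0,0,0],
    [0,0,0,0]
  ]
}}

```text
time: 12.18
eef_pos: [0.5783, 0.1217, 0.1414]
tcp_rot: [[-0.0, 0.979, -0.205], [0.0, -0.205, -0.979], [-1.0, -0.0, 0.0]]
wrist_force: [-0.0, 0.3, -0.1]
opening: 0.0004
```

>>> {"method": "arm_command", "body": {
  "deltas": [
    [0.001,0,0,0],
    [0,0,0,0],
    [0,0,0,0]
  ]
}}

```text
time: 12.43
eef_pos: [0.5783, 0.1217, 0.1413]
tcp_rot: [[0.0, 0.979, -0.205], [-0.0, -0.205, -0.979], [-1.0, 0.0, 0.0]]
wrist_force: [-1.8, -1.0, 6.9]
opening: 0.0006
```

Contact at 0.141: foot on the flat. Press a little more.

>>> {"method": "arm_command", "body": {
  "deltas": [
    [0.001,0,0,0],
    [0.001,0,0,0],
    [0,0,0,0],
    [0,0,0,0],
    [0,0,0,0]
  ]
}}

```text
time: 12.85
eef_pos: [0.5784, 0.1217, 0.1412]
tcp_rot: [[0.002, 0.979, -0.205], [-0.0, -0.205, -0.979], [-1.0, 0.002, -0.0]]
wrist_force: [-10.4, -1.1, 20.6]
opening: 0.0003
```

>>> {"method": "arm_command", "body": {
  "deltas": [
    [-0.002,0,0,0],
    [-0.004,0,0,0],
    [-0.015,0,0,0],
    [-0.03,0,0,0],
    [-0.03,0,0,0],
    [0,-0.03,0,0],
    [0,-0.03,0,0],
    [0,-0.03,0,0],
    [0,-0.03,0,0],
    [0,-0.03,0,0],
    [0,-0.03,0,0],
    [0,0,0,0],
    [0,0,0,0]
  ]
}}

```text
time: 13.93
eef_pos: [0.4017, 0.1589, 0.22]
tcp_rot: [[0.001, 0.979, -0.205], [0.0, -0.205, -0.979], [-1.0, 0.001, -0.0]]
wrist_force: [-0.3, -0.5, -0.1]
opening: 0.0005
```

```bash
python3 look.py 5; python3 - <<'E'
from h import *
s=read_state(); print(s['time'],s['eef_pos'],s['wrist_force'])
f=vision.grab_frame('scene'); cv2.imwrite('pics/s5c.png',cv2.resize(f['color'][130:300,220:440,::-1],None,fx=3.5,fy=3.5))
for n in ['knob_top','spindle_mid','vee_mid','post_top','indicator_mid','dome_mid','screwdriver_grip','jar_mid']: print(n,[(np.round(d['position'],3).tolist(),round(d['p'],2)) for d in mark_of(f,n)[:4]])
Q=cloud(f);P=Q.reshape(-1,3);C=f['color'].reshape(-1,3)
s=(np.hypot(P[:,0]-.577,P[:,1]-.122)<.012)&(P[:,2]>.12); print('knob z',np.percentile(P[s,2],[10,50,90]),s.sum())
E
```

```text
scene low
-40:34.6(12) -30:31.6(17) -20:30.2(13) -10:28.2(14) 0:26.6(15) 10:27.2(13) 20:29.7(13) 30:33.4(17) 40:33.9(20) 50:34.8(17) 60:34.8(19) 70:34.7(13) 80:34.4(13) 90:35.3(10) 100:34.7(6)
scene mid
-50:35.0(6) -40:33.6(19) -30:31.8(35) -20:28.5(29) -10:28.2(22) 0:26.6(25) 10:27.8(26) 20:29.0(28) 30:30.8(32) 40:34.1(40) 50:34.9(36) 60:34.2(31) 70:34.3(27) 80:34.8(24) 90:34.8(22) 100:34.9(8) 110:34.7(8)
top low
-90:34.7(4) -80:34.7(5) -70:33.8(7) -60:34.9(12) -50:34.6(15) -40:34.8(24) -30:30.6(19) -20:27.5(17) -10:27.4(16) 0:26.5(16) 10:26.7(15) 20:29.4(18) 30:31.7(23) 40:34.1(18) 50:35.2(9) 60:34.9(5)
top mid
-90:34.5(4) -80:34.7(13) -70:34.8(22) -60:34.8(24) -50:34.8(26) -40:34.2(44) -30:30.9(40) -20:28.7(30) -10:27.5(32) 0:26.8(27) 10:27.4(32) 20:28.5(33) 30:31.3(41) 40:34.3(30) 50:34.3(20) 60:35.1(15)
14.0333 [0.40296409 0.15851208 0.21977512] [-0.73472378 -0.40133003 -0.34151521]
knob_top [([0.576, 0.123, 0.142], 0.82)]
spindle_mid [([0.571, 0.081, 0.08], 0.88), ([0.322, -0.225, 0.024], 0.69), ([0.3, 0.161, 0.026], 0.65), ([0.646, -0.353, 0.039], 0.58)]
vee_mid [([0.568, 0.079, 0.077], 0.73)]
post_top [([0.653, 0.108, 0.163], 0.73)]
indicator_mid [([0.637, 0.27, 0.029], 0.78)]
dome_mid [([0.481, -0.13, 0.054], 0.67), ([0.634, 0.269, 0.028], 0.37)]
screwdriver_grip [([0.446, 0.058, 0.01], 0.53)]
jar_mid [([0.712, -0.04, 0.035], 0.83)]
knob z [0.13897396 0.14081481 0.14346011] 65
```

View pics/s5c.png

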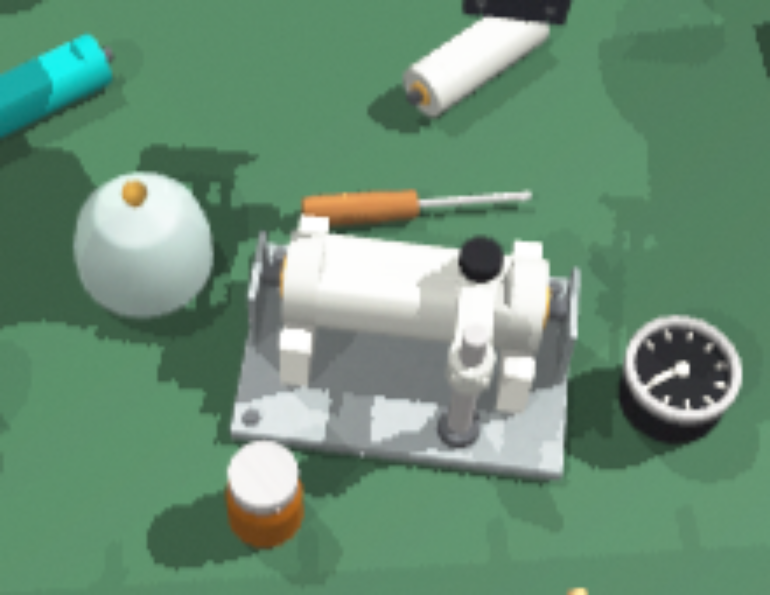

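The picture shows the clamp lowered, with the knob at about (480, 258). The flat faces up, the barrel is seated and the bystanders have not moved.

```bash
python3 -c "
from workcell import workorder; print(workorder.hand_in())"
```

```text
the job is handed in; nothing more can be done
None
```

The barrel's flat now faces up and the clamp foot sits home on it, with the barrel still in the V-block. I handed the job in at about 14 s; the hand-in reports no verdict.

- **Rolling:** Depth images first showed the flat about 97° round, towards the robot. I rolled it up in two fingertip strokes of roughly 10 N, and in the second the fingertip height fell from 113 mm to 105 mm as it came onto the flat. The depth images then put the flat within a few degrees of straight up.
- **Clamping:** I pressed the knob until it stopped at 141 mm, which matches the 22 mm home position. I held it there with about 20 N straight down. There was also about 10 N sideways on the tool just before I let go.
- **Last checks, arm withdrawn:**
  - The knob stayed at 141–142 mm, and both cameras showed the flat level at 105 mm.
  - The spindle mark was 2–3 mm from where it started, within the detector's 4 mm error, so the barrel reads as seated.
  - The indicator, dome, screwdriver and jar were where they started, to within about 7 mm. For the dome that is against a detector that itself varied by several mm between cameras.

No check failed. The one oddity is that the force sensor read almost nothing while the clamp was sliding down, until the foot met the flat.

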